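Screw the lid on the seed canister until snug

ROBOT

A 6-joint arm with a two-finger parallel gripper is mounted at the origin on the work surface. World frame = base frame: x ahead of the robot, y to its left, z up, the work surface at z = 0. Lengths are in mm, angles in degrees, forces in N, time in s.
With the tool pointing down it reaches from about 375 to 925 mm from the base axis. Payload 5.7 kg.
Tool frame: the origin (TCP) lies at the very end of the fingers, on their centre line; the grasp point (between the pads) lies grip_depth behind it (grip_depth is the distance from the TCP to the grasp point, in mm); z points along the fingers, y is the line along which they close (so a half turn about z gives the same grasp; the last joint's range is limited). The gripper opens to 88 mm and grips with 3 to 60 N. Pads are 20 mm wide; open, the fingers measure 115 mm over their backs; the gripper's body (75 mm by 178 mm) begins 61 mm behind the grasp point.
Start: joints at [-73.058, 20.558, 86.54, -0, 72.909, -6.595], TCP at [239.586, -550.051, 183.423] pointing down, gripper open.
Joint ranges: [-170.27, 170.27], [-57.76, 135], [12.27, 136.19], [-55.21, 235.2], [11.17, 155.16], [-170.74, 170.74]. Speed limits (degrees/s): [136.94, 136.94, 180, 180, 180, 180].

INTERFACE

Orientations are given as [roll, pitch, yaw] about the fixed x, y, z axes, in that order (R = Rz(yaw) Ry(pitch) Rx(roll)).
In Python, from cell import sense, read_camera, job_done, grip_depth gives the robot as it stands.
- The arm moves only by the tool carry_out, never from a script. Its argument "motion" is a list that holds one entry, the list of rows, each a list of 7 numbers: the finger opening in mm, from 0 to 87.8, then the shift along the tool's x, y, z in units of 50 mm (1.0 is 50 mm), then the turn, a rotation vector about the tool's x, y, z in units of 6 degrees (1.0 is 6 degrees). A call has 1 to 5 rows; each row shifts and turns the commanded pose from where the row before left it, along the tool's axes as they then stand; what a row does not reach is not made up. A row lasts 1/8 s, in which the tool goes at most 62.5 mm and 10.7 degrees, less where a joint would pass 70% of its speed; a pose out of reach is approached as far as the arm can. A call is refused whole if a number of a shift passes 1 or a number of a turn 1, either way. A call with a gripper value outside its range is refused whole. The fingers move at their own pace and stop on an object; "force" is the grip in N (left out, the last holds). Time passes only in rows, so rows that do not move let the fingers close. It gives the time, the measured TCP pose, the force, the opening and the grip force at its end, in the units of the state.
- sense(): the state, without advancing time (a new reading comes with each control period).
- read_camera(name): name is "scene" or "top" or "wrist"; returns a dict with "image" (420x560x3 uint8, red, green, blue), "K" (3x3 intrinsics, pixels), "R" (3x3) and "t" (3): a world point X has camera coordinates R X + t. Camera axes: x right, y down, z forward; pixel columns grow to the right and rows downward; lengths in mm; the calibration is good to about 2 mm. A picture is of the moment at which its call begins. There is no depth.
- job_done(): hands the job in; it is judged then, once.
The state is a dict: "clock": time; "joints": joint angles; "dq": joint speeds; "effort": joint torques, N m; "position": TCP position; "eef_rot": TCP orientation; "force": force on the tool from outside, world axes, zero at the start; "wrist_torque": the same for the moment, N m; "width": finger opening in mm; "gripper_force": force on a finger pad.
Only numpy, scipy, OpenCV 4.12 (cv2) and the standard library are available. Lean on these libraries where they do the work, as an engineer would, in place of code of your own. Each camera call takes 0.05 s, during which the arm holds its last target. There are 200 camera calls.

TASK

Close the open seed canister: pick up its lid (the larger of the two black lids lying on the bench), set it level on the canister's neck and screw it clockwise until you feel it go snug on its rubber seal, then let go. Do not overtighten it, do not press or shove hard on the canister, and leave the other things where they are.

Things in the scene. Friction and masses are not known exactly. Their poses are not given: they have to be found in the camera images.
- can: Open steel screw-top canister, 80 mm in diameter, held upright in a dark round foot of 110 mm bolted to the bench: it cannot move. Origin: centre of its underside on the bench, z up. The shoulder is 78 mm up; above it a black rubber seal ring (66 mm outside) and a steel neck (33 mm in diameter) with three pins. Its yaw says nothing of where the pins stand or where snug comes.
- mouth (a point): Point on the canister's axis 100 mm above the bench, z up: centre of the neck's top when run in; at the start the top is 1 to 4 mm higher. The three round pins (10 mm thick, 120 degrees apart, reaching 26 mm from the axis) are level with the neck's top.
- screw (a point): Point on the axis at 95 mm, z up. The neck with its pins is the screw: the lid drives it clockwise (seen from above), first against light friction (0.08 N m) for an unknown 0.25 to 0.9 rad, going down 4 mm per rad. Then the seal loads it: the torque rises steadily, 1.5 N m per rad, with 0.18 N m of friction on top while turning.
- seal_top (a point): Centre of the seal ring's top, 84 mm above the bench unsqueezed; it sinks 2 mm per rad turned into the seal: too little to judge from readings. Snug from 0.12 rad into the seal, spoilt above 0.5 rad. Turn in small steps until, standing still, 0.4 to 0.5 N m above the reading before the grasp is felt, then stop. Let go, it may ease back to 0.1 rad or stay; both are fine.
- lid: The canister's lid: black ribbed plastic, a flat grey disc on top, 60 to 100 g, lying right way up. Origin: centre of its underside (skirt edge), z up. 30 mm high; skirt 62 mm outside, 56 mm inside, 16 mm deep. Seated, the head's underside rests on the neck's top: origin then 84 mm above the bench when snug, 1 to 4 mm higher before. A drop of a few mm onto the neck is harmless.
- lid_head (a point): Centre of the lid's solid head, 23 mm above the lid's origin: the head is 64 mm in diameter, from 16 to 30 mm up, and is where to grip it (25 to 30 N holds well). z up.
- lid_lugs (a point): On the lid's axis, 7.5 mm above its origin, level with the lower ends of three lugs inside (8 mm thick, 22.5 mm from the axis, 120 degrees apart, one on the lid's x axis). If they land on the pins the lid stops up to 9 mm high: turn on, held level, and lower again; let go there it may tip askew. Seated, it turns clockwise freely for up to 1.3 rad, then the lugs push the pins and drive the screw.
- small_lid: Bystander: a solid black lid, 40 mm in diameter and 18 mm high, that does not belong to this canister. Origin: centre of its underside.
- dish: Bystander: closed glass culture dish, 92 mm in diameter, 17 mm high. Origin: centre of its underside.
- bottle: Bystander: amber bottle with a paper label, 64 mm in diameter, 130 mm high. Origin: centre of its underside.
- beaker: Bystander: clear plastic beaker, 72 mm in diameter, 85 mm high. Origin: centre of its underside.
- stakes: Bystander: two white plant labels one on the other, 110 by 16 mm, 10 mm high, lying along their x. Origin: centre of the underside.
- trowel: Bystander: small hand trowel, 225 mm long, wooden handle to -x, 22 mm high. Origin: near its middle, on the bench.
- closed_can: Bystander: an identical canister already closed, without a foot plate, 80 mm in diameter, 98 mm high, fixed at the far side. Origin: centre of its underside.
Not all that is in view belongs to the job. Leave any blue look-alike of the can alone.

How it is judged (in metres and radians):
On the way, in this order (a step that is already met when the one before it is completed fails the run):
1. the lid sits level on the canister's neck (horizontal distance between lid and can below 0.004 m and angle between lid's own z axis and vertical below 0.08 rad and z of lid in the frame of can between 0.08 and 0.105 m), for 0.1 s.
2. the lid is screwed down snug, squeezing the seal by at least 0.24 mm (0.12 rad of turn) (horizontal distance between lid and can below 0.004 m and angle between lid's own z axis and vertical below 0.08 rad and z of seal_top in the frame of can below 0.08376 m), for 0.2 s.
At the end, for the whole second after the job is handed in: The lid sits level (within 0.08 rad) and centred (within 4 mm) on the canister's neck, its skirt edge 80 to 87 mm above the bench, at rest; the seal is still squeezed by 0.1 to 1.0 mm (0.05 to 0.5 rad turned into the seal) (horizontal distance between lid and can below 0.004 m and angle between lid's own z axis and vertical below 0.08 rad and z of lid in the frame of can between 0.08 and 0.087 m and z of seal_top in the frame of can between 0.083 and 0.0839 m and linear speed of lid below 0.01 m/s); the robot touches nothing.
It fails at once if the lid is overtightened: the seal is squeezed by more than 1.0 mm (0.5 rad turned into the seal, over 0.75 N m) (z of seal_top in the frame of can below 0.083 m).
It fails at once if the lid is pressed or shoved against the canister with more than 60 N (contact force between lid and can above 60 N).
It fails at once if the robot itself presses on the canister with more than 20 N (contact force between any of the fingers, the arm and can above 20 N).
It fails at once if a bystander is moved by more than 30 mm (distance of any of small_lid, dish, bottle, beaker, stakes, trowel from where it was at the start of the episode above 0.03 m).
It fails at once if the closed canister is struck (contact force between any of the arm, the fingers and closed_can above 15 N).
It also fails if it takes over 64 s, if anything falls off the work surface, if the arm or the gripper's body presses on something with over 40 N, if the wrist force passes 120 N, or if a joint passes its speed limit or range.

## Working session

There is one attempt and no reset: what is moved stays moved. The work goes in short steps, Python scripts to look and compute and a tool call to move; the robot and the scene stay as the last step left them, time stands still between calls to the robot, and variables do not carry over. Pictures are saved under pics/ and viewed, at most 10 in all, crops included, and the job is handed in when it is done.

Besides the shell and the picture viewer there is one more tool, called after "Call:" as name(argument=value, ...), one argument or row to a line, values as JSON. carry_out: Moves the arm, as the interface text tells. Its arguments: {"type":"object","properties":{"motion":{"type":"array","items":{"type":"array","items":{"type":"array","items":{"type":"number"}}}},"force":{"type":"number"}},"required":["motion"]}

```bash
mkdir -p pics; ls
python3 - <<'E'
from cell import sense, read_camera, grip_depth
import cv2,numpy as np
print(grip_depth,sense())
for n in("scene","top"):
    d=read_camera(n);cv2.imwrite(f"pics/{n}0.png",d["image"][:,:,::-1]);np.savez(f"{n}0.npz",**d);print(n,d["K"],d["R"],d["t"])
E
```

```text
pics
18.700000000000003 {'clock': 0.0, 'joints': array([-7.30569423e+01,  2.05972819e+01,  8.65986894e+01,  4.59239450e-04,
        7.29072958e+01, -6.59671569e+00]), 'dq': array([-0.06021758, -0.04981476,  0.00860094, -0.07448524,  0.02219942,
        0.03824846]), 'effort': array([-3.03502187e-03, -5.15385818e+01, -2.70722920e+01,  6.75087282e-02,
        3.51012242e-02, -9.44492399e-05]), 'position': array([ 239.38735952, -549.3544007 ,  182.61841471]), 'eef_rot': array([-1.79897467e+02, -1.22991454e-02,  2.35396270e+01]), 'force': array([0.46924961, 0.12807071, 0.91616257]), 'wrist_torque': array([-0.00360354,  0.03616682,  0.03933585]), 'gripper_force': 0.0, 'width': 87.69564930446427}
scene [[404.73120254   0.         273.76226871]
 [  0.         404.73120254 214.239694  ]
 [  0.           0.           1.        ]] [[-0.35158945  0.93601289  0.01627062]
 [ 0.49223655  0.19962402 -0.84726231]
 [-0.79629645 -0.28987949 -0.53092546]] [ 205.65111944 -189.05053813 1490.55635268]
top [[427.33854879   0.         279.08128105]
 [  0.         427.33854879 210.33117867]
 [  0.           0.           1.        ]] [[-5.99267203e-03 -9.99982041e-01  7.55673794e-05]
 [-9.90245872e-01  5.92380577e-03 -1.39204962e-01]
 [ 1.39202014e-01 -9.09039966e-04 -9.90263588e-01]] [ -27.35650024  539.65790443 1027.98887641]
```

View pics/scene0.png

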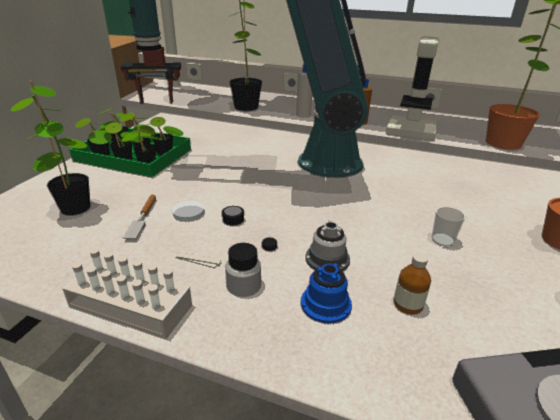

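View pics/top0.png

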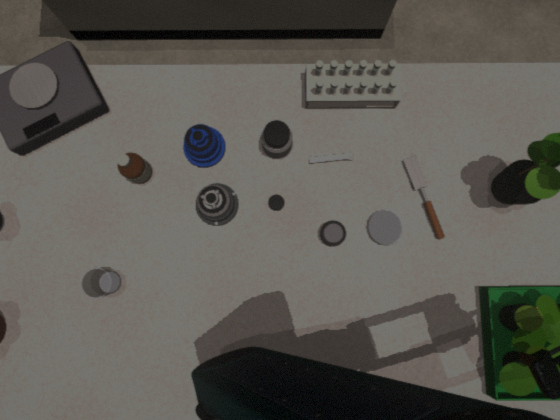

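Scene: the large lid is at scene (233,215) / top (332,233), with the dish beside it at top (384,227). The open can is at scene (328,245) / top (213,200), the blue look-alike beside it at top (203,145), and the small lid at top (276,202).

```bash
cat > h.py <<'E'
import numpy as np,cv2
from cell import sense, read_camera
def grab(n,save=None):
    d=read_camera(n)
    if save: cv2.imwrite(f"pics/{save}.png",d["image"][:,:,::-1])
    return d
def ray(d,uv):
    R,t=d["R"],d["t"];c=-R.T@t
    v=R.T@np.linalg.inv(d["K"])@np.array([*uv,1.]);return c,v/np.linalg.norm(v)
def plane(d,uv,z):
    c,v=ray(d,uv);return c+v*(z-c[2])/v[2]
def tri(a,b):
    A=np.zeros((3,3));y=np.zeros(3)
    for c,v in(a,b):
        P=np.eye(3)-np.outer(v,v);A+=P;y+=P@c
    X=np.linalg.solve(A,y);return X,[np.linalg.norm(np.cross(X-c,v)) for c,v in(a,b)]
def proj(d,X):
    p=d["K"]@(d["R"]@np.asarray(X,float)+d["t"]);return p[:2]/p[2]
E
python3 - <<'E'
from h import *
T=dict(np.load("top0.npz"));S=dict(np.load("scene0.npz"))
for n,uv,z in[("lid",(332,233),30),("can",(212,200),102),("dish",(384,227),17),("small",(276,202),18),("closed",(277,133),98),("stake",(331,157),10),("trowel",(423,195),10),("bottle",(130,163),100),("beaker",(109,282),60),("blue",(201,137),100)]:
    X=plane(T,uv,z);print(n,X.round(),proj(S,X).round())
def crop(d,x,y,w,h,s): return cv2.resize(d["image"][y:y+h,x:x+w,::-1],None,fx=s,fy=s,interpolation=cv2.INTER_CUBIC)
a=crop(T,300,205,60,60,5);b=crop(S,203,190,60,60,5);c=crop(T,185,170,60,60,5);e=crop(S,300,215,60,60,5)
cv2.imwrite("pics/crops.png",np.vstack([np.hstack([a,b]),np.hstack([c,e])]))
E
```

```text
lid [ 483. -162.   30.] [233. 211.]
can [556. 127. 102.] [329. 224.]
dish [ 498. -296.   17.] [189. 208.]
small [564. -23.  18.] [268. 241.]
closed [719. -27.  98.] [241. 250.]
stake [ 683. -167.   10.] [196. 257.]
trowel [ 581. -401.   10.] [141. 217.]
bottle [647. 324. 100.] [412. 268.]
beaker [366. 376.  60.] [438. 220.]
blue [710. 156. 100.] [325. 267.]
```

View pics/crops.png

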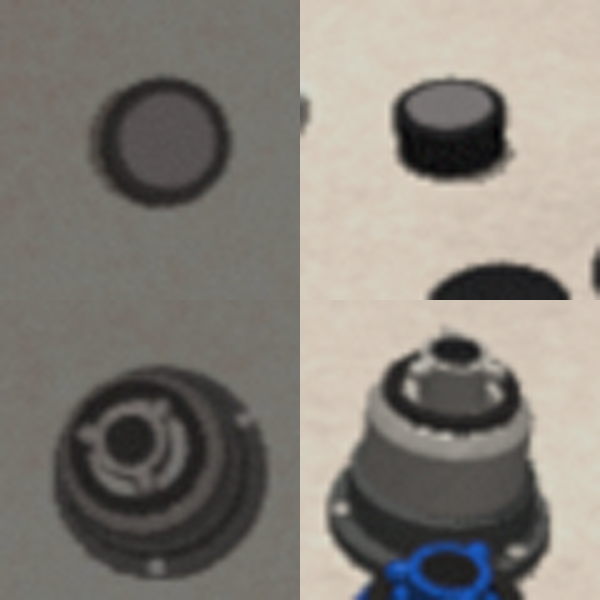

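The crops show the lid's grey disc at top (333,233) / scene (233,211), and the neck hole at top (211,198) / scene (331,225). Pins stand at about 83°, -37° and -157°. Next I move over the lid and turn the wrist back, to leave clockwise range.

Call:
carry_out(
  motion=[
    [[87.8,0.945,-0.645,0,0,0,0],[87.8,0.945,-0.645,0,0,0,0],[87.8,0.945,-0.645,0,0,0,0],[87.8,0.945,-0.645,0,0,0,0],[87.8,0.945,-0.645,0,0,0,0]],
  ],
)

```text
clock: 0.72
position: [392.3, -306.1, 183.3]
eef_rot: [-180.0, -0.0, 23.5]
force: [0.5, -0.7, -0.3]
width: 88.0
gripper_force: 0.0
```

Call:
carry_out(
  motion=[
    [[87.8,0.945,-0.645,0,0,0,0],[87.8,0.945,-0.645,0,0,0,0],[87.8,0.945,-0.645,0,0,0,0],[87.8,0,0,0,0,0,-1],[87.8,0,0,0,0,0,-1]],
  ],
)

```text
clock: 1.35
position: [483.2, -161.3, 183.1]
eef_rot: [-180.0, 0.0, 35.9]
force: [-0.1, -0.1, -0.1]
width: 87.6
gripper_force: 0.0
```

Call:
carry_out(
  motion=[
    [[87.8,0,0,0,0,0,-1],[87.8,0,0,0,0,0,-1],[87.8,0,0,0,0,0,-1],[87.8,0,0,0,0,0,-1],[87.8,0,0,0,0,0,-1]],
  ],
)

```text
clock: 1.98
position: [482.8, -162.4, 183.1]
eef_rot: [-179.9, -0.0, 65.7]
force: [0.3, 0.5, 0.0]
width: 87.9
gripper_force: 0.0
```

Call:
carry_out(
  motion=[
    [[87.8,0,0,0,0,0,-1],[87.8,0,0,0,0,0,-1],[87.8,0,0,0,0,0,-1],[87.8,0,0,0,0,0,-1],[87.8,0,0,0,0,0,-1]],
  ],
)

```text
clock: 2.6
position: [482.7, -162.4, 183.1]
eef_rot: [-180.0, -0.0, 95.7]
force: [-0.4, -0.4, 0.3]
width: 87.9
gripper_force: 0.0
```

Call:
carry_out(
  motion=[
    [[87.8,0,0,0,0,0,-1],[87.8,0,0,0,0,0,-1],[87.8,0,0,0,0,0,-1],[87.8,0,0,0,0,0,-1],[87.8,0,0,0,0,0,-1]],
  ],
)

```text
clock: 3.22
position: [482.7, -162.4, 183.1]
eef_rot: [-180.0, -0.0, 125.7]
force: [-0.5, 0.6, -0.5]
width: 87.6
gripper_force: 0.0
```

Call:
carry_out(
  motion=[
    [[87.8,0,0,0,0,0,-1],[87.8,0,0,0,0,0,-1],[87.8,0,0,0,0,0,-1],[87.8,0,0,0,0,0,-1],[87.8,0,0,0,0,0,-1]],
  ],
)

```text
clock: 3.85
position: [482.7, -162.4, 183.1]
eef_rot: [180.0, -0.1, 155.7]
force: [0.2, -0.9, -0.6]
width: 87.7
gripper_force: 0.0
```

Call:
carry_out(
  motion=[
    [[87.8,0,0,0,0,0,-1],[87.8,0,0,0,0,0,-1],[87.8,0,0,0,0,0,-1],[87.8,0,0,0,0,0,-1],[87.8,0,0,0,0,0,-0.08]],
  ],
)

```text
clock: 4.47
position: [482.8, -162.4, 183.2]
eef_rot: [180.0, -0.0, 180.0]
force: [0.2, 0.6, -0.3]
width: 87.9
gripper_force: 0.0
```

Run:
```python
from h import *
s=sense();print({k:np.round(s[k],2) for k in("clock","joints","position","eef_rot","force","wrist_torque")})
d=grab("wrist","w1");np.savez("w1.npz",**d);print(-d["R"].T@d["t"],d["R"])
T=dict(np.load("top0.npz"));S=dict(np.load("scene0.npz"))
for n,a,b in(("lidtop",(333.2,233),(232.8,210.8)),("neck",(211,198),(331.2,225))):
    print(n,tri(ray(T,a),ray(S,b)))
    print(proj(d,tri(ray(T,a),ray(S,b))[0]))
```

```text
{'clock': np.float64(4.47), 'joints': array([-2.6370e+01,  1.3130e+01,  9.7520e+01,  1.0000e-02,  6.9390e+01,
       -1.1636e+02]), 'position': array([ 482.79, -162.42,  183.16]), 'eef_rot': array([ 1.7998e+02, -4.0000e-02,  1.7999e+02]), 'force': array([ 0.23,  0.64, -0.35]), 'wrist_torque': array([ 0.07, -0.14, -0.04])}
[ 412.89024359 -161.52964826  385.1437603 ] [[ 4.34851819e-04  9.99999788e-01 -4.85268945e-04]
 [ 9.66564728e-01 -2.95878579e-04  2.56422579e-01]
 [ 2.56422381e-01 -5.80549671e-04 -9.66564651e-01]]
lidtop (array([ 482.12056389, -163.79505975,   30.02565415]), [np.float64(1.4943786587687273), np.float64(1.494378658768712)])
[278.7819428  181.54139794]
neck (array([560.04140545, 131.08878516, 103.20810958]), [np.float64(1.9303923892395003), np.float64(1.9303923892395658)])
[600.07558711 280.34043815]
```

View pics/w1.png

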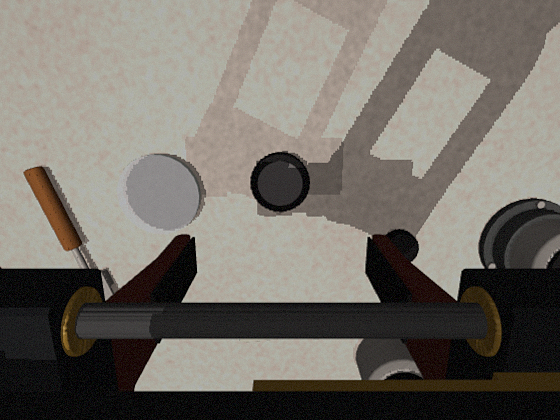

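The wrist view shows the lid at about (280,181), clear of the fingers, with the dish to its left at (165,190). The lid top's height from two views is 30 mm, as the text says.

Run:
```python
from h import *
d=dict(np.load("w1.npz"));g=cv2.cvtColor(d["image"],cv2.COLOR_RGB2GRAY)
print(g[181,240:320:2]);print(g[140:225:2,280])
r=np.zeros_like(g);r[140:225,240:320]=1
for th in(40,55,70):
    m=((g<th)&(r>0)).astype(np.uint8)
    c=max(cv2.findContours(m,cv2.RETR_EXTERNAL,cv2.CHAIN_APPROX_NONE)[0],key=cv2.contourArea)
    e=cv2.fitEllipse(c);print(th,e,plane(d,e[0],23),plane(d,e[0],30))
```

```text
[159 158 156 154 159  79   5  14   6  44  45  48  53  48  49  50  52  50
  48  50  43  54  50  46  51  44  53  51  52  48  47  29   1  14   0  87
  84  87  87  87]
[155 156 164 159 159 167  25  19  28  25  40  52  53  51  50  50  54  47
  47  50  47  46  52  43  48  46  50  50  51  51  48  52  51   6   7   0
  60  89 179 175 177 172 172]
40 ((279.86865234375, 181.545654296875), (57.841888427734375, 58.21572494506836), 169.56661987304688) [ 483.49532876 -162.65689076   23.        ] [ 482.13057904 -162.63510191   30.        ]
55 ((279.8742980957031, 181.52589416503906), (58.10752487182617, 58.68540573120117), 22.004837036132812) [ 483.4734641  -162.65072134   23.        ] [ 482.10913701 -162.62905174   30.        ]
70 ((279.88836669921875, 181.61012268066406), (58.40908432006836, 59.140472412109375), 6.106298923492432) [ 483.56668202 -162.63550538   23.        ] [ 482.20055308 -162.61412989   30.        ]
```

Call:
carry_out(
  motion=[
    [[87.8,0.01,0,0.9,0,0,0],[87.8,0,0,0.9,0,0,0],[87.8,0,0,0.9,0,0,0],[87.8,0,0,0.5,0,0,0],[87.8,0,0,0.36,0,0,0]],
  ],
)

```text
clock: 5.15
position: [481.9, -162.2, 4.0]
eef_rot: [179.9, -0.1, 179.9]
force: [0.1, -0.3, 0.0]
width: 87.5
gripper_force: 0.0
```

Call:
carry_out(
  motion=[
    [[50,0,0,0,0,0,0],[50,0,0,0,0,0,0],[50,0,0,0,0,0,0],[50,0,0,0,0,0,0],[50,0,0,0,0,0,0]],
  ],
  force=28,
)

```text
clock: 5.78
position: [482.9, -162.7, 5.9]
eef_rot: [-180.0, 0.0, -180.0]
force: [-0.2, -0.4, 0.8]
width: 50.4
gripper_force: 0.0
```

Width 50 with no grip force: something is wrong, so I look.

Run:
```python
from h import *
s=sense();print({k:np.round(s[k],2) for k in("clock","position","eef_rot","force","wrist_torque","width")})
a=grab("wrist");b=grab("scene");t=grab("top")
def crop(d,x,y,w,h): return cv2.resize(d["image"][y:y+h,x:x+w,::-1],(400,300),interpolation=cv2.INTER_CUBIC)
cv2.imwrite("pics/chk1.png",np.vstack([np.hstack([crop(a,0,0,560,420),crop(b,140,130,200,150)]),np.hstack([crop(t,240,170,200,150),crop(t,0,0,560,420)])]))
```

```text
{'clock': np.float64(5.78), 'position': array([ 482.87, -162.68,    5.9 ]), 'eef_rot': array([-1.7998e+02,  4.0000e-02, -1.7999e+02]), 'force': array([-0.24, -0.37,  0.79]), 'wrist_torque': array([ 0.07, -0.12, -0.01]), 'width': np.float64(50.41)}
```

View pics/chk1.png

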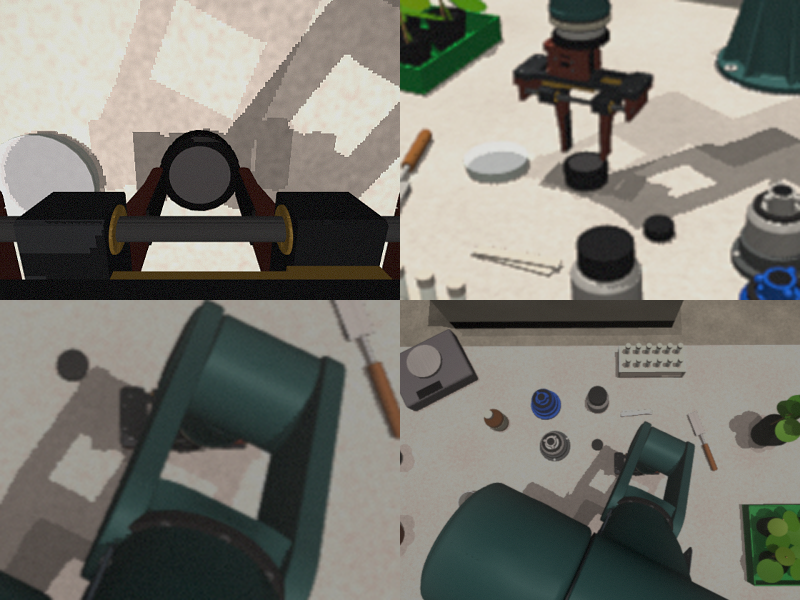

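The lid has not moved: scene (233,210), wrist (280,244), yet the fingers report 50 mm around it. I check where the fingers really are with projections.

Run:
```python
from h import *
s=sense();print({k:np.round(s[k],2) for k in("clock","joints","position","force","width","gripper_force","effort")})
a=grab("wrist");b=grab("scene")
np.savez("w2.npz",**a)
for n,d,o,sc in(("wrist",a,(0,0),1/1.4),("scene",b,(140,130),2)):
    print(n,"cam",(-d["R"].T@d["t"]).round(1))
    for nm,X in(("lidtop",(482.3,-162.8,30)),("tipL",(482.9,-137,6)),("tipR",(482.9,-188,6)),("L40",(482.9,-137,46)),("R40",(482.9,-188,46)),("L30",(482.9,-130,30)),("R30",(482.9,-195,30))):
        p=proj(d,X);print(nm,p.round(1),((p-o)*sc).round())
w=a["image"][150:330,160:400,::-1];w=cv2.resize(w,(800,600),interpolation=cv2.INTER_CUBIC)
z=cv2.resize(b["image"][170:230,203:263,::-1],(600,600),interpolation=cv2.INTER_CUBIC)
cv2.imwrite("pics/chk2.png",cv2.resize(np.hstack([w,z]),(800,343)))
```

```text
{'clock': np.float64(5.92), 'joints': array([-2.6390e+01,  2.6890e+01,  1.0798e+02,  1.0000e-02,  4.5130e+01,
       -1.1641e+02]), 'position': array([ 482.65, -162.56,    5.58]), 'force': array([-0.26,  0.26, -0.97]), 'width': np.float64(50.27), 'gripper_force': np.float64(0.0), 'effort': array([ 0.00e+00, -4.77e+01, -1.62e+01, -3.00e-02,  6.00e-02,  0.00e+00])}
wrist cam [ 412.6 -161.6  207.5]
lidtop [278.9 242.9] [199. 173.]
tipL [320.2 229.8] [229. 164.]
tipR [239.1 229.7] [171. 164.]
L40 [328.8 255.4] [235. 182.]
R40 [229.8 255.4] [164. 182.]
L30 [337.4 243.9] [241. 174.]
R30 [221.5 243.9] [158. 174.]
scene cam [1352.3  277.3  627.9]
lidtop [232.6 210.8] [185. 162.]
tipL [241.1 220. ] [202. 180.]
tipR [224.8 216.4] [170. 173.]
L40 [240.7 207.9] [201. 156.]
R40 [224.1 204.3] [168. 149.]
L30 [243.1 213.3] [206. 167.]
R30 [222.2 208.7] [164. 157.]
```

View pics/chk2.png

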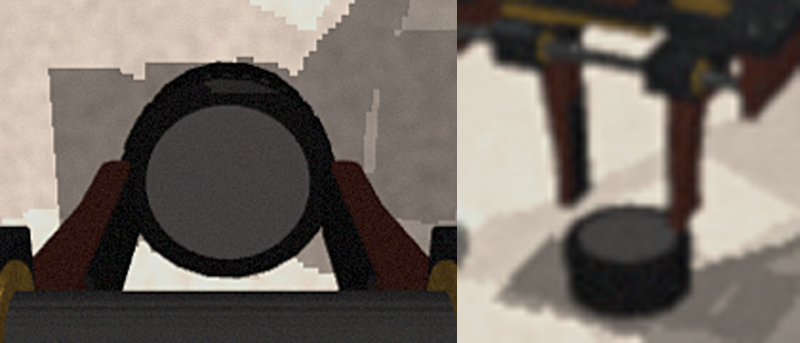

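The pictures show both fingertips ending at z of about 40 mm, at scene (223,205) and (243,209). That is above the lid and about 35 mm short of where the reported TCP says, so the fingers closed over thin air. I open, go down in steps watching the force, and look again.

Call:
carry_out(
  motion=[
    [[87.8,0,0,0,0,0,0],[87.8,0,0,0,0,0,0],[87.8,0,0,0,0,0,0],[87.8,0,0,0,0,0,0]],
  ],
)

```text
clock: 6.52
position: [482.6, -162.5, 5.4]
eef_rot: [180.0, -0.0, -180.0]
force: [0.6, -0.6, 0.7]
width: 86.0
gripper_force: 0.0
```

Call:
carry_out(
  motion=[
    [[87.8,0,0,0.04,0,0,0],[87.8,0,0,0,0,0,0]],
  ],
)

```text
clock: 6.78
position: [482.5, -162.4, 3.3]
eef_rot: [180.0, -0.0, -180.0]
force: [-0.4, -0.3, -0.7]
width: 87.8
gripper_force: 0.0
```

Run:
```python
from h import *
s=sense();print({k:np.round(s[k],2) for k in("clock","position","force","width")})
a=grab("wrist");b=grab("scene");np.savez("w3.npz",**a);np.savez("s3.npz",**b)
z=cv2.resize(b["image"][170:230,193:273,::-1],(800,600),interpolation=cv2.INTER_CUBIC)
cv2.imwrite("pics/chk3.png",z)
for y in(-162.5-44,-162.5-58,-162.5+44,-162.5+58):
  for zz in(4,40): p=proj(b,(482.5,y,zz));print(y,zz,p.round(1),((p-(193,170))*10).round())
```

```text
{'clock': np.float64(6.78), 'position': array([ 482.45, -162.45,    3.28]), 'force': array([-0.37, -0.34, -0.75]), 'width': np.float64(87.78)}
-206.5 4 [219.1 215.6] [261. 456.]
-206.5 40 [218.4 204.8] [254. 348.]
-220.5 4 [214.8 214.6] [218. 446.]
-220.5 40 [214.  203.9] [210. 339.]
-118.5 4 [247.2 221.9] [542. 519.]
-118.5 40 [246.9 211. ] [539. 410.]
-104.5 4 [251.7 222.9] [587. 529.]
-104.5 40 [251.6 212. ] [586. 420.]
```

View pics/chk3.png

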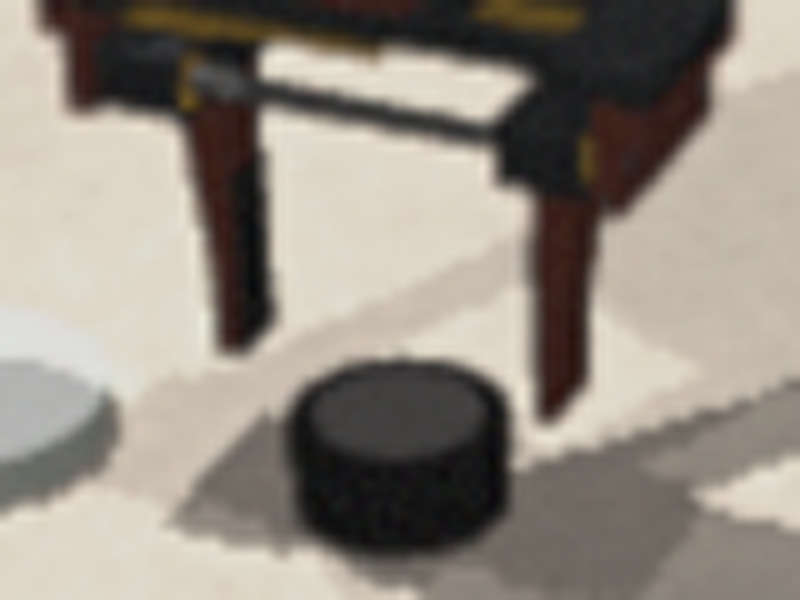

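Both open fingertips end at (240,345) and (560,410) in this crop, about z = 42 by the x=482 plane, while the TCP reads 3.3. I check with the wrist view whether the offset is vertical only.

Run:
```python
from h import *
w=dict(np.load("w3.npz"));s=dict(np.load("s3.npz"));print(w["K"][0,0])
f=w["K"][0,0];c=-w["R"].T@w["t"]
# pad inner faces 88 apart: depth -> tip
for uL,uR,v in((196,367,237),):
    dep=f*88/(uR-uL)
    for u in(uL,uR):
        p=np.linalg.inv(w["K"])@np.array([u,v,1])*dep;print(w["R"].T@(p-w["t"]))
# front(near +x) tip corners in scene, at x=482.5+10
for uv in((222,345),(245,350),(545,422),(270,322),(588,385)):
    c,v=ray(s,np.array(uv)/10+(193,170))
    for x in(472.5,492.5): print(uv,(c+v*(x-c[0])/v[0]).round(1))
g=cv2.cvtColor(w["image"],cv2.COLOR_RGB2GRAY)
```

```text
338.17774945842524
[ 473.48263497 -205.28846306   41.40050245]
[ 473.47694832 -117.28848174   41.34344418]
(222, 345) [ 472.5 -222.4   32. ]
(222, 345) [ 492.5 -211.    45.5]
(245, 350) [ 472.5 -215.    32. ]
(245, 350) [ 492.5 -203.8   45.5]
(545, 422) [ 472.5 -121.3   29.5]
(545, 422) [ 492.5 -112.3   43.1]
(270, 322) [ 472.5 -206.4   43.2]
(270, 322) [ 492.5 -195.4   56.5]
(588, 385) [ 472.5 -108.    44.7]
(588, 385) [492.5 -99.3  58. ]
```

Both views agree: tips at z of about 43 and x of about 483, so the offset is vertical only, about 40 mm. I lower by 37 mm, slowing at the end and watching the force.

Call:
carry_out(
  motion=[
    [[87.8,0,0,0.3,0,0,0],[87.8,0,0,0.3,0,0,0],[87.8,0,0,0,0,0,0]],
  ],
)

```text
clock: 7.25
position: [481.0, -161.8, -28.3]
eef_rot: [179.9, -0.2, -180.0]
force: [-0.6, -0.2, -0.2]
width: 87.8
gripper_force: 0.0
```

Call:
carry_out(
  motion=[
    [[87.8,0,0,0.06,0,0,0],[87.8,0,0,0,0,0,0]],
  ],
)

```text
clock: 7.5
position: [482.6, -162.5, -29.6]
eef_rot: [180.0, -0.0, -180.0]
force: [-0.2, 0.2, 0.0]
width: 87.7
gripper_force: 0.0
```

Call:
carry_out(
  motion=[
    [[87.8,0,0,0.06,0,0,0],[87.8,0,0,0,0,0,0]],
  ],
)

```text
clock: 7.75
position: [482.6, -162.6, -32.6]
eef_rot: [180.0, 0.0, -180.0]
force: [0.1, 0.2, -0.6]
width: 87.9
gripper_force: 0.0
```

Call:
carry_out(
  motion=[
    [[50,0,0,0,0,0,0],[50,0,0,0,0,0,0],[50,0,0,0,0,0,0],[50,0,0,0,0,0,0],[50,0,0,0,0,0,0]],
  ],
  force=28,
)

```text
clock: 8.38
position: [482.7, -162.6, -32.5]
eef_rot: [180.0, 0.0, -180.0]
force: [0.1, 0.6, 1.3]
width: 63.4
gripper_force: 28.0
```

Gripped, width 63.4 mm at 28 N. Lid origin is the reported z + 32.5. I lift it and go to a viewing pose beyond the can.

Call:
carry_out(
  motion=[
    [[50,0,0,-0.3,0,0,0],[50,0,0,-0.8,0,0,0],[50,0,0,-0.9,0,0,0],[50,0,0,-0.9,0,0,0],[50,0,0,-0.7,0,0,0]],
  ],
)

```text
clock: 9.0
position: [482.8, -162.6, 150.3]
eef_rot: [-180.0, 0.1, -180.0]
force: [1.1, 0.7, -1.7]
width: 63.4
gripper_force: 28.0
```

Call:
carry_out(
  motion=[
    [[50,-0.335,0.84,0,0,0,0],[50,-0.335,0.84,0,0,0,0],[50,-0.335,0.84,0,0,0,0],[50,-0.335,0.84,0,0,0,0],[50,-0.335,0.84,0,0,0,0]],
  ],
)

```text
clock: 9.62
position: [566.4, 48.9, 148.5]
eef_rot: [180.0, 0.0, -180.0]
force: [0.5, -0.4, -1.1]
width: 63.5
gripper_force: 28.0
```

Call:
carry_out(
  motion=[
    [[50,-0.335,0.84,0,0,0,0],[50,-0.335,0.83,0,0,0,0],[50,0,0,0,0,0,0],[50,0,0,0,0,0,0]],
  ],
)

```text
clock: 10.12
position: [599.0, 130.6, 147.8]
eef_rot: [-180.0, -0.0, -179.9]
force: [-0.9, -0.3, -0.8]
width: 63.4
gripper_force: 28.0
```

Run:
```python
from h import *
s=sense();print({k:np.round(s[k],2) for k in("clock","joints","position","force","wrist_torque","width")})
a=grab("wrist","w4");np.savez("w4.npz",**a)
print(proj(a,(560,131,103)),proj(a,(560,131,84)))
```

```text
{'clock': np.float64(10.12), 'joints': array([ 5.870e+00,  2.351e+01,  8.723e+01, -3.000e-02,  6.929e+01,
       -8.418e+01]), 'position': array([599.04, 130.62, 147.8 ]), 'force': array([-0.9 , -0.34, -0.81]), 'wrist_torque': array([ 0.06, -0.14,  0.04]), 'width': np.float64(63.38)}
[280.33045434 158.25671003] [280.39129151 155.21789782]
```

View pics/w4.png

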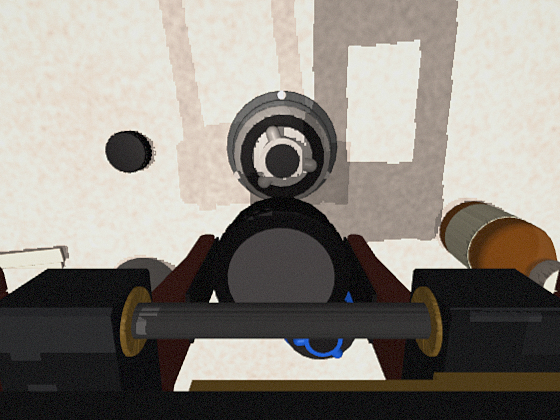

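The wrist view shows the neck hole at about (284,160), 4 px right of the prediction, with its pins at (275,132), (309,165) and (263,181). The lid is held level, its disc at (281,268). I take a second view to triangulate.

Call:
carry_out(
  motion=[
    [[50,-0.4,-0.8,0,0,0,0],[50,0,-0.6,0,0,0,0],[50,0,0,0,0,0,0],[50,0,0,0,0,0,0]],
  ],
)

```text
clock: 10.68
position: [619.2, 60.6, 147.6]
eef_rot: [180.0, -0.0, 179.9]
force: [-0.8, 0.0, -0.6]
width: 63.4
gripper_force: 28.0
```

Run:
```python
from h import *
s=sense();print(s["position"])
b=grab("wrist","w5");np.savez("w5.npz",**b);a=dict(np.load("w4.npz"))
def dark(d,uv,r,th,lo=0):
    g=cv2.GaussianBlur(cv2.cvtColor(d["image"],cv2.COLOR_RGB2GRAY),(3,3),0)
    m=((g<th)&(g>=lo)).astype(np.uint8);k=np.zeros_like(m);cv2.circle(k,tuple(int(round(x)) for x in uv),r,1,-1);m&=k
    n,l,st,ce=cv2.connectedComponentsWithStats(m);
    best=min(range(1,n),key=lambda i:np.linalg.norm(ce[i]-uv)+(1e3 if st[i,4]<150 else 0))
    c=max(cv2.findContours((l==best).astype(np.uint8),cv2.RETR_EXTERNAL,cv2.CHAIN_APPROX_NONE)[0],key=cv2.contourArea)
    return cv2.fitEllipse(cv2.convexHull(c)),st[best,4]
P=(560.7,133.5,103)
E=[]
for d,uv in((a,(283.5,160)),(b,proj(b,P))):
    print("pred",uv)
    for th in(50,70,90):
        e,n=dark(d,uv,19,th);print(th,e,n)
        if th==70:E.append(e[0])
print(tri(ray(a,E[0]),ray(b,E[1])));print([plane(d,e,103).round(1) for d,e in zip((a,b),E)])
for d,p in((a,(281,265)),(b,(281,265))):
    e,n=dark(d,p,55,75,38);print("disc",e,n,plane(d,e[0],148+32.5+30))
cv2.imwrite("pics/w5c.png",cv2.resize(b["image"][60:300,200:460,::-1],None,fx=2.4,fy=2.4))
```

```text
[619.24212232  60.64198869 147.62610725]
pred (283.5, 160)
50 ((282.0662536621094, 160.7142333984375), (31.633455276489258, 32.301822662353516), 20.581832885742188) 805
70 ((282.06671142578125, 160.72357177734375), (32.492034912109375, 33.486637115478516), 7.791504383087158) 855
90 ((282.04931640625, 160.8987274169922), (32.99259567260742, 34.278648376464844), 4.209883689880371) 889
pred [381.69534751 130.80521346]
50 ((380.5351257324219, 131.91624450683594), (31.302932739257812, 33.69914245605469), 33.33845138549805) 578
70 ((380.47320556640625, 131.90573120117188), (32.32425308227539, 34.694583892822266), 38.55025100708008) 890
90 ((380.5184326171875, 131.83531188964844), (32.95679473876953, 35.11446762084961), 38.86408615112305) 923
(array([561.48044469, 132.23641586, 104.66440219]), [np.float64(0.09963282881146032), np.float64(0.09963282881174886)])
[array([561.8, 132.3, 103. ]), array([561.5, 132.7, 103. ])]
disc ((280.7083435058594, 271.9268798828125), (87.93167114257812, 106.06784057617188), 89.805419921875) 6663 [597.63646384 131.45735618 210.5       ]
disc ((280.8194274902344, 272.7718200683594), (90.04390716552734, 105.87068939208984), 90.98077392578125) 6710 [618.11490081  61.46173212 210.5       ]
```

Neck measured at (561.5, 132.3, z≈104), rays agreeing within 0.1 mm. I go over it and lower to just above.

Call:
carry_out(
  motion=[
    [[50,0.574,0.709,0,0,0,0],[50,0.574,0.709,0,0,0,0],[50,0,0,0.7,0,0,0],[50,0,0,0.5,0,0,0],[50,0,0,0.2,0,0,0]],
  ],
)

```text
clock: 11.35
position: [560.9, 132.7, 76.3]
eef_rot: [180.0, -0.1, -179.9]
force: [1.0, -0.8, -0.3]
width: 63.6
gripper_force: 28.0
```

Call:
carry_out(
  motion=[
    [[50,0,0,0,0,0,0],[50,0,0,0,0,0,0]],
  ],
)

```text
clock: 11.6
position: [563.3, 132.1, 78.5]
eef_rot: [180.0, 0.1, -180.0]
force: [0.2, -0.2, -1.6]
width: 63.7
gripper_force: 28.0
```

Run:
```python
from h import *
s=sense();print({k:np.round(s[k],2) for k in("clock","joints","position","force","wrist_torque","width")})
b=grab("scene");t=grab("top");w=grab("wrist")
r=lambda d,x,y,ww,h:cv2.resize(d["image"][y:y+h,x:x+ww,::-1],(400,400),interpolation=cv2.INTER_CUBIC)
cv2.imwrite("pics/over.png",np.hstack([r(b,295,195,70,70),r(w,180,150,200,200)]))
```

```text
{'clock': np.float64(11.6), 'joints': array([ 6.350e+00,  2.524e+01,  9.589e+01,  1.000e-02,  5.877e+01,
       -8.368e+01]), 'position': array([563.3 , 132.06,  78.45]), 'force': array([ 0.21, -0.16, -1.57]), 'wrist_torque': array([ 0.06, -0.11,  0.05]), 'width': np.float64(63.73)}
```

View pics/over.png

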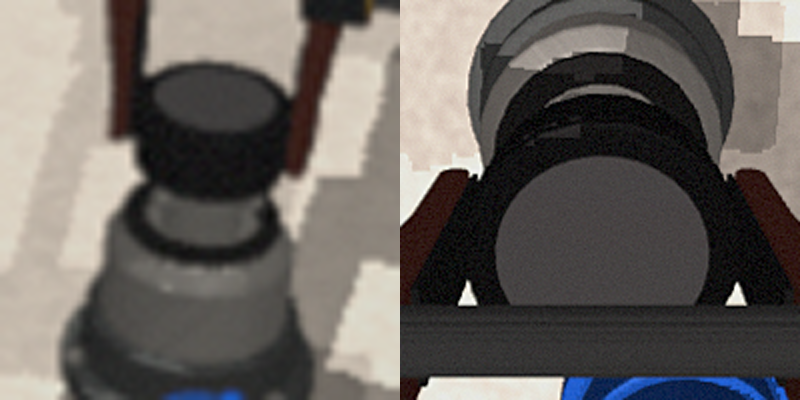

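The lid is level just above the neck, centred in both views to about a millimetre. I trim x and y, then lower in small steps watching the force.

Call:
carry_out(
  motion=[
    [[50,0.03,-0.01,0.1,0,0,0],[50,0,0,0,0,0,0],[50,0,0,0,0,0,0]],
  ],
)

```text
clock: 12.12
position: [560.7, 131.3, 72.4]
eef_rot: [180.0, -0.0, -180.0]
force: [0.3, -0.4, -1.4]
width: 63.2
gripper_force: 28.0
```

Call:
carry_out(
  motion=[
    [[50,0,0,0.06,0,0,0],[50,0,0,0.06,0,0,0],[50,0,0,0,0,0,0]],
  ],
)

```text
clock: 12.5
position: [560.6, 131.3, 66.1]
eef_rot: [180.0, -0.0, -180.0]
force: [-0.0, 0.1, -0.8]
width: 63.6
gripper_force: 28.0
```

Call:
carry_out(
  motion=[
    [[50,0,0,0.04,0,0,0],[50,0,0,0,0,0,0]],
  ],
)

```text
clock: 12.75
position: [560.7, 131.4, 64.3]
eef_rot: [180.0, -0.0, -180.0]
force: [0.5, 0.7, -0.9]
width: 63.3
gripper_force: 28.0
```

Call:
carry_out(
  motion=[
    [[50,0,0,0.04,0,0,0],[50,0,0,0,0,0,0]],
  ],
)

```text
clock: 13.0
position: [560.7, 131.4, 62.3]
eef_rot: [180.0, -0.0, -180.0]
force: [0.1, 0.1, -1.2]
width: 63.7
gripper_force: 28.0
```

Call:
carry_out(
  motion=[
    [[50,-0.02,0,0,0,0,0],[50,0,0,0.04,0,0,0],[50,0,0,0,0,0,0]],
  ],
)

```text
clock: 13.38
position: [561.7, 131.4, 60.3]
eef_rot: [180.0, -0.0, -180.0]
force: [0.2, 0.5, -0.4]
width: 63.5
gripper_force: 28.0
```

Call:
carry_out(
  motion=[
    [[50,0,0,0.03,0,0,0],[50,0,0,0,0,0,0]],
  ],
)

```text
clock: 13.62
position: [561.8, 131.4, 58.8]
eef_rot: [180.0, -0.0, -180.0]
force: [0.3, 0.2, -1.4]
width: 63.3
gripper_force: 28.0
```

Call:
carry_out(
  motion=[
    [[50,0,0,0.03,0,0,0],[50,0,0,0,0,0,0]],
  ],
)

```text
clock: 13.88
position: [561.7, 131.4, 57.3]
eef_rot: [180.0, -0.0, -180.0]
force: [-0.4, 0.1, -1.0]
width: 63.4
gripper_force: 28.0
```

Call:
carry_out(
  motion=[
    [[50,0,0,0.02,0,0,0],[50,0,0,0,0,0,0]],
  ],
)

```text
clock: 14.12
position: [561.8, 131.4, 56.4]
eef_rot: [180.0, -0.0, -180.0]
force: [-1.0, 0.4, -0.7]
width: 63.5
gripper_force: 28.0
```

Call:
carry_out(
  motion=[
    [[50,0,0,0.02,0,0,0],[50,0,0,0,0,0,0]],
  ],
)

```text
clock: 14.38
position: [561.8, 131.4, 55.4]
eef_rot: [180.0, -0.0, -180.0]
force: [-0.7, 0.1, 0.3]
width: 63.4
gripper_force: 28.0
```

Call:
carry_out(
  motion=[
    [[50,0,0,0.01,0,0,0],[50,0,0,0,0,0,0]],
  ],
)

```text
clock: 14.62
position: [561.8, 131.4, 54.9]
eef_rot: [180.0, -0.0, -180.0]
force: [-0.1, 0.6, -1.5]
width: 63.6
gripper_force: 28.0
```

Call:
carry_out(
  motion=[
    [[50,0,0,0.01,0,0,0],[50,0,0,0,0,0,0]],
  ],
)

```text
clock: 14.88
position: [561.9, 131.4, 54.8]
eef_rot: [180.0, 0.0, -180.0]
force: [-1.3, -0.0, 3.7]
width: 63.2
gripper_force: 28.0
```

Call:
carry_out(
  motion=[
    [[50,0,0,0.01,0,0,0],[50,0,0,0,0,0,0]],
  ],
)

```text
clock: 15.12
position: [562.0, 131.4, 54.8]
eef_rot: [180.0, 0.0, -180.0]
force: [-2.4, -0.2, 7.7]
width: 63.4
gripper_force: 28.0
```

Call:
carry_out(
  motion=[
    [[50,0,0,0.01,0,0,0],[50,0,0,0,0,0,0]],
  ],
)

```text
clock: 15.38
position: [562.1, 131.4, 54.7]
eef_rot: [180.0, 0.0, -180.0]
force: [-4.4, -0.3, 11.3]
width: 63.6
gripper_force: 28.0
```

Contact at reported z 54.8, so the lid origin is at 87.3 and it is seated on the neck. I ease off the pressure and take the torque baseline.

```bash
cat > tq.py <<'E'
from h import *
L=[]
for i in range(5): 
    s=sense();L.append([*s["force"],s["wrist_torque"][2]]);
    if i<4: read_camera("top")
L=np.array(L);print("F,Tz",L.mean(0).round(3),"sd",L[:,3].std().round(3),"yaw",s["eef_rot"][2].round(2),"q6",s["joints"][5].round(2),"pos",s["position"].round(2),"t",round(float(s["clock"]),2),"w",round(float(s["width"]),1))
E
echo ok
```

```text
ok
```

Call:
carry_out(
  motion=[
    [[50,0,0,-0.03,0,0,0],[50,0,0,0,0,0,0]],
  ],
)

```text
clock: 15.62
position: [561.9, 131.4, 54.8]
eef_rot: [180.0, 0.0, -180.0]
force: [-0.4, -1.1, 1.7]
width: 63.2
gripper_force: 28.0
```

```bash
python3 tq.py
```

```text
F,Tz [ 0.091 -0.364  1.263 -0.006] sd 0.028 yaw -179.99 q6 -83.72 pos [561.98 131.37  54.88] t 15.82 w 63.5
```

Call:
carry_out(
  motion=[
    [[50,0,0,0,0,0,1],[50,0,0,0,0,0,1],[50,0,0,0,0,0,0]],
  ],
)

```text
clock: 16.2
position: [562.0, 131.4, 54.9]
eef_rot: [180.0, 0.0, 168.1]
force: [0.8, 0.4, 0.4]
width: 63.6
gripper_force: 28.0
```

```bash
python3 tq.py
```

```text
F,Tz [ 0.587 -0.206 -0.002 -0.009] sd 0.024 yaw 168.1 q6 -71.81 pos [561.94 131.37  54.89] t 16.4 w 63.4
```

Call:
carry_out(
  motion=[
    [[50,0,0,0,0,0,1],[50,0,0,0,0,0,1],[50,0,0,0,0,0,0]],
  ],
)

```text
clock: 16.77
position: [561.7, 131.4, 54.9]
eef_rot: [-180.0, -0.0, 156.1]
force: [0.1, 0.1, -0.4]
width: 63.3
gripper_force: 28.0
```

```bash
python3 tq.py
```

```text
F,Tz [-0.165  0.034 -0.108  0.022] sd 0.033 yaw 156.11 q6 -59.82 pos [561.73 131.34  54.88] t 16.98 w 63.5
```

Call:
carry_out(
  motion=[
    [[50,0,0,0,0,0,1],[50,0,0,0,0,0,1],[50,0,0,0,0,0,0]],
  ],
)

```text
clock: 17.35
position: [561.8, 131.4, 54.9]
eef_rot: [-180.0, -0.0, 144.1]
force: [0.3, 0.2, -0.5]
width: 63.2
gripper_force: 28.0
```

```bash
python3 tq.py
```

```text
F,Tz [ 0.137  0.19  -0.47  -0.001] sd 0.013 yaw 144.12 q6 -47.82 pos [561.78 131.36  54.9 ] t 17.55 w 63.4
```

Call:
carry_out(
  motion=[
    [[50,0,0,0,0,0,1],[50,0,0,0,0,0,1],[50,0,0,0,0,0,0]],
  ],
)

```text
clock: 17.92
position: [561.3, 131.3, 54.8]
eef_rot: [-179.9, -0.0, 132.1]
force: [-1.2, -0.0, -1.2]
width: 63.4
gripper_force: 28.0
```

```bash
python3 tq.py
```

```text
F,Tz [-1.324  0.212 -0.918  0.021] sd 0.031 yaw 132.12 q6 -35.82 pos [561.32 131.28  54.78] t 18.12 w 63.2
```

Call:
carry_out(
  motion=[
    [[50,0,0,0,0,0,1],[50,0,0,0,0,0,0]],
  ],
)

```text
clock: 18.38
position: [561.3, 131.4, 54.6]
eef_rot: [-179.9, -0.0, 126.1]
force: [-2.0, 0.1, -2.5]
width: 63.5
gripper_force: 28.0
```

```bash
python3 tq.py
```

```text
F,Tz [-1.782  0.13  -2.67   0.03 ] sd 0.037 yaw 126.12 q6 -29.82 pos [561.35 131.39  54.78] t 18.57 w 63.4
```

Call:
carry_out(
  motion=[
    [[50,0,0,0,0,0,1],[50,0,0,0,0,0,0]],
  ],
)

```text
clock: 18.82
position: [561.4, 131.5, 54.8]
eef_rot: [-180.0, -0.0, 120.1]
force: [-2.0, 1.4, -3.4]
width: 63.4
gripper_force: 28.0
```

```bash
python3 tq.py
```

```text
F,Tz [-2.659  1.031 -3.154  0.051] sd 0.02 yaw 120.11 q6 -23.82 pos [561.43 131.43  54.85] t 19.02 w 63.1
```

The screw is being driven: 0.05 N m, and the neck drags the lid down slightly. I follow it down and go on in 6° steps.

Call:
carry_out(
  motion=[
    [[50,0,0,0.02,0,0,1],[50,0,0,0,0,0,0]],
  ],
)

```text
clock: 19.27
position: [561.7, 131.4, 54.1]
eef_rot: [-180.0, -0.0, 114.1]
force: [-4.4, 2.3, -0.1]
width: 63.4
gripper_force: 28.0
```

```bash
python3 tq.py
```

```text
F,Tz [-3.774  1.675 -0.438  0.07 ] sd 0.022 yaw 114.11 q6 -17.82 pos [561.73 131.4   54.05] t 19.48 w 63.5
```

Call:
carry_out(
  motion=[
    [[50,0,0,0.01,0,0,1],[50,0,0,0,0,0,0]],
  ],
)

```text
clock: 19.73
position: [561.9, 131.4, 53.6]
eef_rot: [180.0, -0.0, 108.1]
force: [-3.4, 0.7, -0.4]
width: 63.4
gripper_force: 28.0
```

```bash
python3 tq.py
```

```text
F,Tz [-3.799  0.828 -0.57   0.066] sd 0.019 yaw 108.11 q6 -11.82 pos [561.97 131.34  53.55] t 19.93 w 63.4
```

Call:
carry_out(
  motion=[
    [[50,0,0,0.01,0,0,1],[50,0,0,0,0,0,0]],
  ],
)

```text
clock: 20.18
position: [562.0, 131.4, 53.0]
eef_rot: [180.0, -0.0, 102.1]
force: [-4.1, 1.7, -0.0]
width: 63.6
gripper_force: 28.0
```

```bash
python3 tq.py
```

```text
F,Tz [-3.592  1.09  -0.214  0.067] sd 0.036 yaw 102.11 q6 -5.82 pos [561.99 131.35  53.04] t 20.38 w 63.1
```

Call:
carry_out(
  motion=[
    [[50,0,0,0.01,0,0,1],[50,0,0,0,0,0,0]],
  ],
)

```text
clock: 20.62
position: [562.0, 131.4, 52.5]
eef_rot: [180.0, -0.0, 96.1]
force: [-3.9, 1.5, -0.7]
width: 63.4
gripper_force: 28.0
```

```bash
python3 tq.py
```

```text
F,Tz [-3.118  1.416  0.012  0.05 ] sd 0.028 yaw 96.11 q6 0.18 pos [561.99 131.39  52.53] t 20.82 w 63.6
```

Call:
carry_out(
  motion=[
    [[50,0,0,0.01,0,0,1],[50,0,0,0,0,0,0]],
  ],
)

```text
clock: 21.08
position: [562.0, 131.4, 52.0]
eef_rot: [180.0, -0.0, 90.1]
force: [-3.3, 1.4, -0.2]
width: 63.2
gripper_force: 28.0
```

```bash
python3 tq.py
```

```text
F,Tz [-3.313  1.798  0.129  0.085] sd 0.014 yaw 90.11 q6 6.18 pos [562.01 131.41  52.03] t 21.27 w 63.5
```

Call:
carry_out(
  motion=[
    [[50,0,0,0.01,0,0,1],[50,0,0,0,0,0,0]],
  ],
)

```text
clock: 21.52
position: [561.7, 131.7, 51.6]
eef_rot: [-180.0, -0.0, 84.0]
force: [-3.6, 2.4, 1.7]
width: 63.4
gripper_force: 28.0
```

```bash
python3 tq.py
```

```text
F,Tz [-4.124  2.594  2.277  0.098] sd 0.033 yaw 84.08 q6 12.2 pos [561.73 131.62  51.6 ] t 21.73 w 63.6
```

Call:
carry_out(
  motion=[
    [[50,0,0,0,0,0,0.5],[50,0,0,0,0,0,0]],
  ],
)

```text
clock: 21.98
position: [561.6, 131.8, 51.6]
eef_rot: [-180.0, -0.0, 81.1]
force: [-4.5, 3.4, 2.7]
width: 64.0
gripper_force: 28.0
```

```bash
python3 tq.py
```

```text
F,Tz [-4.516  3.55   2.311  0.156] sd 0.025 yaw 81.09 q6 15.2 pos [561.68 131.75  51.63] t 22.18 w 63.0
```

Call:
carry_out(
  motion=[
    [[50,0,0,0,0,0,0.5],[50,0,0,0,0,0,0]],
  ],
)

```text
clock: 22.42
position: [561.7, 131.8, 51.6]
eef_rot: [-180.0, -0.0, 78.1]
force: [-4.8, 2.8, 3.0]
width: 63.5
gripper_force: 28.0
```

```bash
python3 tq.py
```

```text
F,Tz [-4.608  3.443  2.362  0.214] sd 0.03 yaw 78.1 q6 18.19 pos [561.69 131.78  51.64] t 22.62 w 63.9
```

Call:
carry_out(
  motion=[
    [[50,0,0,0,0,0,0.5],[50,0,0,0,0,0,0]],
  ],
)

```text
clock: 22.88
position: [561.7, 131.8, 51.7]
eef_rot: [-180.0, -0.0, 75.1]
force: [-4.5, 3.7, 2.1]
width: 63.8
gripper_force: 28.0
```

```bash
python3 tq.py
```

```text
F,Tz [-4.185  3.296  1.838  0.307] sd 0.028 yaw 75.11 q6 21.19 pos [561.7  131.82  51.63] t 23.07 w 63.6
```

Call:
carry_out(
  motion=[
    [[50,0,0,0,0,0,0.5],[50,0,0,0,0,0,0]],
  ],
)

```text
clock: 23.32
position: [561.8, 131.9, 51.6]
eef_rot: [-180.0, -0.0, 72.1]
force: [-3.0, 4.8, 1.8]
width: 63.3
gripper_force: 28.0
```

```bash
python3 tq.py
```

```text
F,Tz [-4.112  3.912  1.421  0.322] sd 0.032 yaw 72.11 q6 24.18 pos [561.86 131.94  51.62] t 23.52 w 63.5
```

Call:
carry_out(
  motion=[
    [[50,0,0,0,0,0,0.5],[50,0,0,0,0,0,0]],
  ],
)

```text
clock: 23.78
position: [561.9, 132.0, 51.6]
eef_rot: [-180.0, -0.0, 69.1]
force: [-4.3, 3.2, 1.3]
width: 63.2
gripper_force: 28.0
```

```bash
python3 tq.py
```

```text
F,Tz [-4.164  3.962  1.687  0.417] sd 0.038 yaw 69.12 q6 27.18 pos [561.87 131.97  51.61] t 23.98 w 63.6
```

0.42 N m above baseline. A small last touch, then a reading.

Call:
carry_out(
  motion=[
    [[50,0,0,0,0,0,0.2],[50,0,0,0,0,0,0],[50,0,0,0,0,0,0]],
  ],
)

```text
clock: 24.35
position: [561.9, 132.0, 51.7]
eef_rot: [-180.0, -0.0, 67.9]
force: [-4.1, 4.0, 1.6]
width: 63.4
gripper_force: 28.0
```

```bash
python3 tq.py
```

```text
F,Tz [-3.67   4.322  1.462  0.476] sd 0.024 yaw 67.93 q6 28.37 pos [561.91 131.97  51.62] t 24.55 w 63.2
```

Call:
carry_out(
  motion=[
    [[80,0,0,0,0,0,0],[87.8,0,0,0,0,0,0],[87.8,0,0,0,0,0,0],[87.8,0,0,0,0,0,0],[87.8,0,0,0,0,0,0]],
  ],
)

```text
clock: 25.18
position: [562.0, 131.3, 51.5]
eef_rot: [180.0, -0.0, 67.8]
force: [0.7, 0.2, -0.5]
width: 87.9
gripper_force: 0.0
```

Call:
carry_out(
  motion=[
    [[87.8,0,0,-0.1,0,0,0],[87.8,0,0,-0.4,0,0,0],[87.8,0,0,-0.8,0,0,0],[87.8,0,0,-0.9,0,0,0],[87.8,0,0,-0.5,0,0,0]],
  ],
)

```text
clock: 25.8
position: [563.1, 131.5, 189.4]
eef_rot: [179.8, -0.1, 67.8]
force: [1.0, 0.4, -0.2]
width: 87.7
gripper_force: 0.0
```

```bash
python3 tq.py
python3 - <<'E'
from h import *
b=grab("scene");w=grab("wrist")
print(proj(w,(561.5,132.3,114)))
r=lambda d,x,y,ww,h:cv2.resize(d["image"][y:y+h,x:x+ww,::-1],(400,400),interpolation=cv2.INTER_CUBIC)
cv2.imwrite("pics/end.png",np.hstack([r(b,285,195,90,90),cv2.resize(w["image"][:,:,::-1],(400,400))]))
E
```

```text
F,Tz [ 0.169  0.269  0.164 -0.004] sd 0.027 yaw 67.82 q6 28.48 pos [561.77 131.38 186.39] t 26.0 w 88.0
[281.22230018 200.42331189]
```

View pics/end.png

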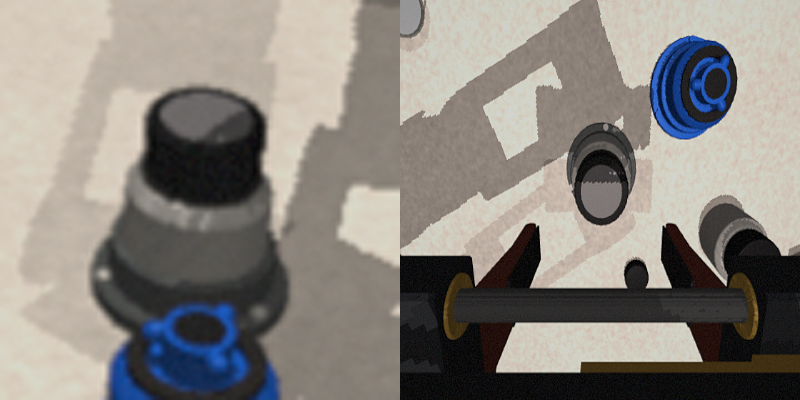

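The closing pictures show the lid sitting level on the canister, at (205,140) in the left crop and (602,190) in the right one, near its predicted place. The gripper is clear of everything, and the last standing torque was 0.48 N m.

```bash
python3 -c "
from cell import job_done
print(job_done())"
```

```text
the job is handed in; nothing more can be done
None
```

The job is handed in with no verdict returned: the lid sits level on the canister's neck, tightened to about 0.48 N m above the pre-grasp reading (target 0.4–0.5), and the gripper is open and clear.

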